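Uncouple the tongue from the hitch ball and hold it up

ROBOT

A 7-joint arm with a two-finger parallel gripper is mounted at the origin on the work surface. World frame = base frame: x ahead of the robot, y to its left, z up, the work surface at z = 0. Lengths are in m, angles in rad, forces in N, time in s.
With the tool pointing down it reaches from about 0.4 to 0.9 m from the base axis. Payload 5.5 kg.
Tool frame: the origin (TCP) lies on the front face of the gripper's body, between the roots of the fingers; the fingertips stand 73 mm ahead of it and the grasp point (between the pads) lies 54 mm ahead of it (robot.tip_extent is the distance from the TCP to the fingertips, in m); z points along the fingers, y is the line along which they close (so a half turn about z gives the same grasp; the last joint's range is limited). The gripper opens to 85 mm and grips with 20 to 120 N. Pads are 22 mm wide; open, the fingers measure 114 mm over their backs; the gripper's body (76 mm by 85 mm) begins 54 mm behind the grasp point. The pads swing forward as they close: fully open they stand 13 mm farther back than shut.
Start: joints at [-0.898, 0.501, -0.427, 1.55, 0.221, 1.138, -0.21], TCP at [0.259, 0.596, 0.304] pointing down, gripper open.
Joint ranges: [-2.88, 2.88], [-0.31, 2.03], [-1.54, 1.56], [0.2, 2.42], [-1.41, 4.55], [0.19, 2.02], [-2.57, 2.57]. Speed limits (rad/s): [2.57, 2.57, 3.14, 3.14, 3.14, 3.14, 3.14].

INTERFACE

Orientations are given as a unit quaternion [x, y, z, w].
In Python, from station import robot, snapshot, camera_params, job gives the robot as it stands. The module is installed in compiled form; this text tells all that it offers.
- The arm moves only by the tool jog_arm, never from a script. Its argument "increments" is text: rows parted by semicolons, each of 7 numbers parted by spaces: the turn, a rotation vector about the tool's x, y, z in rad, then the shift along the tool's x, y, z in m, then the finger opening in m, from 0 to 0.0854. In form: rx ry rz x y z fingers; .... A call has exactly 5 rows; each row is the pose to reach, as a shift and turn from the pose commanded when the call began, along the tool's axes at that moment; what a row does not reach only later rows make up. A row lasts 1/10 s, in which the tool goes at most 50 mm and 8.59 degrees, less where a joint would pass 70% of its speed; a pose out of reach is approached as far as the arm can. A call with a gripper value outside its range is refused whole. The fingers move at their own pace and stop on an object; "newtons" is the grip in N (left out, the last holds). Time passes only in rows, so rows that repeat a pose let the fingers close, or fill a call up. It gives the time, the measured TCP pose, the force, the opening and the grip force at its end, in the units of the state.
- robot.observe(): the state, without advancing time (a new reading comes with each control period).
- snapshot(name): name is "scene" or "top" or "wrist"; returns the picture (400x640x3 uint8, red, green, blue); there is no depth.
- camera_params(name): a dict with "fx", "fy", "cx", "cy" (pixels), "k1" (the pictures are not rectified: a ray, as slopes to the right and down, at radius r is drawn at 1 + k1 r^2 times it, then the intrinsics apply), "rvec" (rotation vector, rad) and "tvec" (3), from world to camera coordinates, as OpenCV has them; the wrist camera has in their place "mount" (4x4, takes a point from camera to tool coordinates, whose origin is the TCP and whose axes are the flange's). Camera axes: x right, y down, z forward; pixel columns grow to the right and rows downward; lengths in m; the calibration is good to about 2 mm. A picture is of the moment at which its call begins: read the wrist's pose just before it. camera_params takes no time and is no camera call.
- job.hand_in(): hands the job in; it is judged then, once.
The state is a dict: "t": time; "q": joint angles; "joint_velocities": joint speeds; "effort": joint torques, N m; "tcp_pos": TCP position; "eef_rot": TCP orientation; "ft_force": force on the tool from outside, world axes, zero at the start; "wrist_torque": the same for the moment, N m; "finger_gap": finger opening in m; "gripper_force": force on a finger pad.
Only numpy, scipy, OpenCV 4.12 (cv2) and the standard library are available. Lean on these libraries where they do the work, as an engineer would, in place of code of your own. Each camera call takes 0.05 s, during which the arm holds its last target. There are 200 camera calls.

TASK

Uncouple the trailer tongue on the bench stand: slide the keeper by its square knob fully back along the tongue, then pull the latch tab sideways, away from the tongue, against its spring and lift the tongue off the ball by it, until the coupler is at least 8 cm above where it sat. Finish still holding the tongue up there, at rest in the gripper; do not let go, and leave the other things on the bench where they are.

Things in the scene. Friction and masses are not known exactly. Their poses are not given: they have to be found in the camera images.
- hitch_stand: fixed grey base plate (400 x 130 x 12 mm) with an upright 50 mm hitch ball at one end and the tongue's hinge at the other. Origin on the bench under the ball's axis; x runs from hinge to ball (hinge at x = -260 mm, plate from -315 to +85), y is the direction in which the latch is pulled, z up. Ball's centre is 75 mm up. The stand cannot move.
- tongue: dark steel tongue stub, 50 mm square tube ending in a round coupler cup (73 mm across, top 118 mm up) over the ball. Origin on the hinge axis, 90 mm up; x along the tongue to the coupler, y as the stand's y (hinge axis). Swings up 0 to 0.7 rad (coupler rising = turning about its -y), falls back if let go. 0.8 to 1.1 kg with all on it; about 6 N lifts it at the coupler.
- coupler (a point): point on the coupler at the centre of its ball socket, 260 mm from the hinge axis; 75 mm above the bench when the tongue is down on the ball.
- latch_tab (a point): middle of the grip part of the latch's upright steel tab: 12 mm thick along the stand's y, 30 mm wide along x, top 28 mm above this point, clear down to 45 mm below it. It stands beside the coupler, 56 mm to +y of the tongue's middle, level with the ball's axis, this point 172 mm above the bench; it rises and tilts with the tongue. Nothing within 40 mm of it reaches above 33 mm below this point.
- latch (a joint): how far the latch is pulled sideways (stand's +y), m, 0 (sprung shut) to 0.018 (end stop). Its spring pulls back with 3.6 N at 0, 12 N at the stop. Its toe hooks under the ball: the tongue can rise only beyond 0.012, and the latch must stay pulled until the coupler is 45 mm up. With the keeper forward the latch moves only 2 mm.
- keeper_knob (a point): centre of the keeper's upright square knob (20 x 20 mm, 34 mm tall), 167 mm above the bench. It stands on a steel bolt lying along the tongue, 17 mm to +y of its middle, that passes under a strap (top 145 mm up). Keeper forward: the knob is 95 mm from the ball's axis towards the hinge. Nothing within 35 mm of it is higher than 20 mm below its centre.
- keeper (a joint): how far the keeper is slid back from the ball towards the hinge (stand's -x), m, 0 (forward, blocks the latch) to 0.045 (fully back, end stop). About 2.5 N of friction; it stays where it is left. Starts near forward (0 to 6 mm).
- spare_ball: spare hitch ball on a short foot, 71 mm tall, loose; origin at its underside's centre; to be left alone
- wrench: open-ended wrench lying flat, 170 mm long, loose; origin at its underside's centre (wrench: mid length); to be left alone
- coil_spring: upright coil spring, 61 mm across, 84 mm tall, loose; origin at its underside's centre; to be left alone
- headlamp: round chromed headlamp lying glass up, 140 mm across, 62 mm tall, loose; origin at its underside's centre; to be left alone
- oil_bottle: upright white bottle, 74 mm across, 200 mm tall, loose; origin at its underside's centre; to be left alone
- can: upright can, 66 mm across, 110 mm tall, loose; origin at its underside's centre; to be left alone
- carton: cardboard carton 90 x 130 x 70 mm, loose; origin at its underside's centre; to be left alone
- reel: small cable reel lying flat, 120 mm across, 42 mm tall, loose; origin at its underside's centre; to be left alone

How it is judged:
On the way, in this order (a step that is already met when the one before it is completed fails the run):
1. the keeper is slid back (more than 32 of its 45 mm) with the coupler still on the ball (value of joint keeper above 0.032 m and height (world z) of coupler below 0.082 m), for 0.1 s.
2. the latch is pulled sideways by more than 10 mm with the coupler still on the ball (value of joint latch above 0.01 m and height (world z) of coupler below 0.085 m), for 0.1 s.
At the end, for the whole second after the job is handed in: The coupler is held more than 70 mm above where it sat (its socket centre over 145 mm above the bench), at rest (under 0.1 rad/s), with the gripper's fingers bearing on the tongue or its latch (over 2 N), and the keeper is still back (over 30 mm) (height (world z) of coupler above 0.145 m and contact force between the fingers and tongue above 2 N and angular speed of tongue below 0.1 rad/s and value of joint keeper above 0.03 m); the arm keeps its last pose, push and grip.
It fails at once if a bystander is moved by more than 30 mm (distance of any of spare_ball, wrench, coil_spring, headlamp, oil_bottle, can, carton, reel from where it was at the start of the episode above 0.03 m).
It also fails if it takes over 40 s, if anything falls off the work surface, if the arm or the gripper's body presses on something with over 40 N, if the wrist force passes 120 N, or if a joint passes its speed limit or range.

## Working session

There is one attempt and no reset: what is moved stays moved. The work goes in short steps, Python scripts to look and compute and a tool call to move; the robot and the scene stay as the last step left them, time stands still between calls to the robot, and variables do not carry over. Pictures are saved under pics/ and viewed, at most 10 in all, crops included, and the job is handed in when it is done.

Besides the shell and the picture viewer there is one more tool, called after "Request:" in YAML: its name, and indented under it one key for each argument. jog_arm: Moves the arm, as the interface text tells. Its arguments: {"type":"object","properties":{"increments":{"type":"string"},"newtons":{"type":"number"}},"required":["increments"]}

```bash
mkdir -p pics; python3 - <<'E'
from station import robot,snapshot,camera_params
import cv2,numpy as np
print(robot.observe())
for n in("scene","top"):
    cv2.imwrite(f"pics/{n}0.png",snapshot(n)[:,:,::-1]); print(n,camera_params(n))
print(camera_params("wrist"))
a=cv2.imread("pics/scene0.png");b=cv2.imread("pics/top0.png")
E
```

```text
{'t': 0.0, 'q': array([-0.89778043,  0.50187535, -0.42678455,  1.55144742,  0.22077086,
        1.1382885 , -0.21031793]), 'joint_velocities': array([ 2.48226508e-04,  3.99346776e-04, -1.05285430e-03,  6.41323941e-05,
        4.25252729e-04, -1.98644103e-03,  9.75031122e-04]), 'effort': array([ 9.87581043e-04, -5.69532394e+01, -5.81601083e+00, -2.80932176e+01,
        1.05971599e-02,  1.23394781e-02, -4.10455414e-06]), 'tcp_pos': array([0.25880782, 0.59565312, 0.30284244]), 'eef_rot': array([ 2.03467959e-01,  9.79081110e-01, -9.52552745e-04, -2.48354328e-04]), 'ft_force': array([ 0.43794423,  0.15380273, -0.96119297]), 'wrist_torque': array([-0.01181559, -0.05437207, -0.0282328 ]), 'gripper_force': 0.0, 'finger_gap': 0.0854181481758393}
scene {'fx': 518.2205963610861, 'fy': 518.2205963610861, 'cx': 316.2153882681494, 'cy': 194.40606503052865, 'k1': -0.018767949071095927, 'rvec': array([ 1.68530912,  2.2119313 , -0.57711592]), 'tvec': array([ 0.15391163, -0.4164818 ,  1.96141812])}
top {'fx': 371.236356356876, 'fy': 371.236356356876, 'cx': 316.9446897194525, 'cy': 202.1173000555787, 'k1': -0.08681084472198917, 'rvec': array([ 2.12591772, -2.13271556,  0.18737897]), 'tvec': array([0.02544068, 0.55297337, 1.30311996])}
{'fx': 307.3871454864499, 'fy': 307.3871454864499, 'cx': 316.4573127102581, 'cy': 200.488087714746, 'k1': 0.01518462067310926, 'mount': array([[ 8.22373591e-04, -9.48348401e-01, -3.17229623e-01,
         8.10576619e-02],
       [ 9.99999434e-01,  5.65567832e-04,  9.01611187e-04,
        -2.91039994e-04],
       [-6.75626658e-04, -3.17230184e-01,  9.48348329e-01,
        -7.01129460e-02],
       [ 0.00000000e+00,  0.00000000e+00,  0.00000000e+00,
         1.00000000e+00]])}
```

View pics/top0.png

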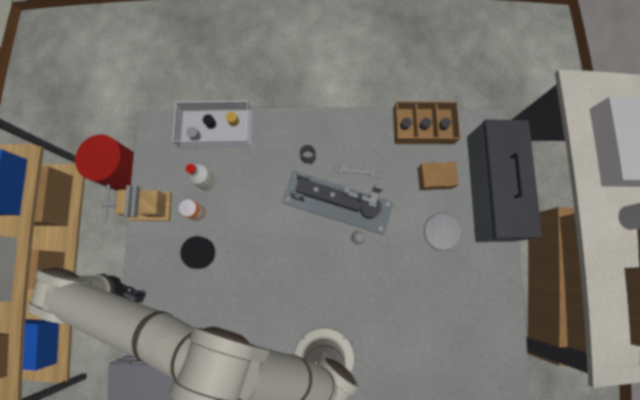

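View pics/scene0.png

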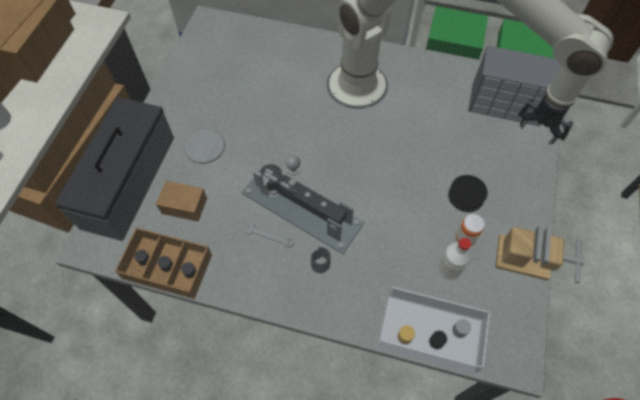

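```bash
cat > h.py <<'E'
import numpy as np,cv2
from scipy.spatial.transform import Rotation as R
from station import robot,snapshot,camera_params
def cam(n,s=None):
    p=camera_params(n)
    if n=="wrist":
        s=s or robot.observe(); M=p["mount"]; T=R.from_quat(s["eef_rot"]).as_matrix()
        Rw=T@M[:3,:3]; c=T@M[:3,3]+s["tcp_pos"]
    else:
        Rw=R.from_rotvec(p["rvec"]).as_matrix().T; c=-Rw@p["tvec"]
    return p,Rw,c
def ray(C,uv):
    p,Rw,c=C; d=np.array([(uv[0]-p["cx"])/p["fx"],(uv[1]-p["cy"])/p["fy"]]); x=d.copy()
    for _ in range(9): x=d/(1+p["k1"]*(x@x))
    v=Rw@np.r_[x,1]; return c,v/np.linalg.norm(v)
def onz(C,uv,z):
    c,v=ray(C,uv); return c+v*(z-c[2])/v[2]
def proj(C,P):
    p,Rw,c=C; q=Rw.T@(np.array(P)-c); x=q[:2]/q[2]; x=x*(1+p["k1"]*(x@x))
    return np.array([p["cx"]+p["fx"]*x[0],p["cy"]+p["fy"]*x[1]])
def tri(rs):
    A=0;b=0
    for c,v in rs:
        P=np.eye(3)-np.outer(v,v);A=A+P;b=b+P@c
    return np.linalg.solve(A,b)
E
python3 - <<'E'
from h import *
a=cv2.imread("pics/top0.png"); C=cam("top")
crop=a[140:260,260:480]; b=cv2.resize(crop,None,fx=3.6,fy=3.6,interpolation=cv2.INTER_CUBIC); cv2.imwrite("pics/top0c.png",b)
s=cam("scene");c=cv2.imread("pics/scene0.png")[130:290,160:380];cv2.imwrite("pics/sc0c.png",cv2.resize(c,None,fx=3.6,fy=3.6,interpolation=cv2.INTER_CUBIC))
# plate: bluish-grey
f=crop.astype(int); m=((f[:,:,0]-f[:,:,2])>8).astype(np.uint8)
n,l,st,ce=cv2.connectedComponentsWithStats(m); i=1+np.argmax(st[1:,4]); print(st[i])
pts=np.argwhere(l==i)[:,::-1].astype(np.float32)+[260,140]
box=cv2.boxPoints(cv2.minAreaRect(pts.astype(np.float32)));print(box)
print(np.array([onz(C,p,.012) for p in box]))
E
```

```text
[  28   57  103   34 1100]
[[287.43393 204.98112]
 [295.96225 175.13206]
 [391.58487 202.4528 ]
 [383.05655 232.30186]]
[[ 0.54906258  0.13405537  0.012     ]
 [ 0.66382332  0.10295539  0.012     ]
 [ 0.55739263 -0.25654074  0.012     ]
 [ 0.44533676 -0.22062203  0.012     ]]
```

View pics/top0c.png

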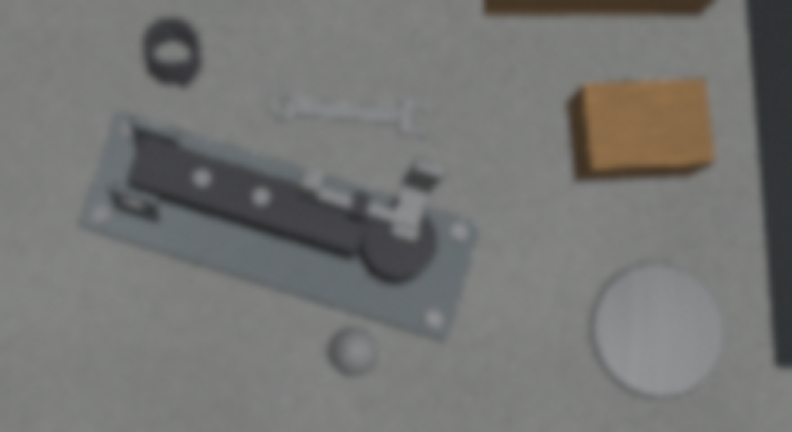

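The top crop shows the tongue, with the coupler at crop (396,243), the tab top at (427,172) and the knob near (315,185). The plate corners are at (118,110), (80,225), (442,342) and (480,230).

```bash
python3 - <<'E'
from h import *
C=cam("top"); g=lambda u,v,z: onz(C,(260+(u+.5)/3.6-.5,140+(v+.5)/3.6-.5),z)
A,B,D,E=[g(*p,.012) for p in((118,110),(80,225),(442,342),(480,230))]
print(A,B,D,E)
d=(D+E-A-B)[:2]; L=np.linalg.norm(d)/2; d/=2*L; w=((A+E)-(B+D))[:2]/2
y=np.array([-d[1],d[0]]); print("len",L,"wid",np.linalg.norm(w),"yaw",np.arctan2(d[1],d[0]), np.arctan2(-w[0],w[1]))
o=((A+B+D+E)/4)[:2]+d*.115; print("origin plate",o)
o2=g(396,243,.118)[:2];print("coupler",o2,"tab",g(427,172,.2),"pred",o+.056*y,"knob",g(315,185,.184),"pred",o-.095*d+.017*y)
print("start tool axes",R.from_quat(robot.observe()["eef_rot"]).as_matrix())
for n,u,v,z in(("spare",352,352,.05),("coil",170,55,.08)):print(n,g(u,v,z))
E
```

```text
[0.68322626 0.11659745 0.012     ] [0.55992475 0.155068   0.012     ] [ 0.43669159 -0.21796898  0.012     ] [ 0.55327922 -0.26162713  0.012     ]
len 0.3963881101507841 wid 0.12677925496426856 yaw -1.8958492790728068 -1.9006496964333002
origin plate [ 0.52155417 -0.16096055]
coupler [ 0.52256475 -0.15804315] tab [ 0.57418377 -0.1762434   0.2       ] pred [ 0.57462167 -0.17884465] knob [ 0.56576605 -0.07580954  0.184     ] pred [ 0.56800305 -0.07636444]
start tool axes [[-9.17211537e-01  3.98399860e-01 -7.40318013e-04]
 [ 3.98400545e-01  9.17210162e-01 -1.58858758e-03]
 [ 4.61341354e-05 -1.75201395e-03 -9.99998464e-01]]
spare [ 0.42387011 -0.12096659  0.05      ]
coil [0.72229866 0.05986794 0.08      ]
```

```bash
cat >> h.py <<'E'
D=np.array([-.3196,-.9475,0]); Y=np.array([.9475,-.3196,0]); O=np.array([.522,-.160,0])
def st(x,y,z): return O+x*D+y*Y+np.array([0,0,z])
def goto(P,tilt=0):
    """tool delta to TCP P, tool y along Y, pointing down, tilted with the tongue"""
    s=robot.observe(); T=R.from_quat(s["eef_rot"])
    G=np.column_stack([np.cross(Y,[0,0,-1]),Y,[0,0,-1]]); G=R.from_rotvec(-tilt*Y)*R.from_matrix(G)
    print("t",s["t"],"gap",s["finger_gap"],"F",s["ft_force"].round(1),"grip",s["gripper_force"],"tcp",s["tcp_pos"].round(4))
    print("turn",(T.inv()*G).as_rotvec().round(3),"shift",T.inv().apply(np.array(P)-s["tcp_pos"]).round(4))
E

```

Request:
jog_arm:
  increments: "0 0 0.12 -0.034 -0.031 -0.001 0.085; 0 0 0.24 -0.068 -0.062 -0.002 0.085; 0 0 0.36 -0.102 -0.093 -0.003 0.085; 0 0 0.48 -0.136 -0.124 -0.004 0.085; 0 0 0.6 -0.17 -0.155 -0.005 0.085"

```text
t: 0.6
tcp_pos: [0.3535, 0.3843, 0.3086]
eef_rot: [0.486, 0.874, -0.0, -0.0]
ft_force: [0.8, -0.4, 0.8]
finger_gap: 0.0853
gripper_force: 0.0
```

```bash
python3 -c "
from h import *
goto(st(-.093,.017,.32));print(robot.observe()['q'].round(2))"
```

```text
t 0.6 gap 0.08527784051826603 F [ 0.8 -0.4  0.8] grip 0.0 tcp [0.3535 0.3843 0.3086]
turn [-0.     0.     0.881] shift [-0.5052 -0.0616 -0.0113]
[-0.64  0.25 -0.28  1.87  0.08  1.03 -0.39]
```

Request:
jog_arm:
  increments: "0 0 0.12 -0.047 -0.006 -0.001 0.085; 0 0 0.24 -0.094 -0.012 -0.002 0.085; 0 0 0.36 -0.141 -0.018 -0.003 0.085; 0 0 0.48 -0.188 -0.024 -0.004 0.085; 0 0 0.6 -0.235 -0.03 -0.005 0.085"

```text
t: 1.1
tcp_pos: [0.453, 0.1694, 0.3139]
eef_rot: [0.722, 0.691, -0.0, -0.0]
ft_force: [0.6, 1.2, -0.3]
finger_gap: 0.0847
gripper_force: 0.0
```

```bash
python3 -c "
from h import *
goto(st(-.093,.017,.32));print(robot.observe()['q'].round(2))"
```

```text
t 1.1 gap 0.08469771010130331 F [ 0.6  1.2 -0.3] grip 0.0 tcp [0.453  0.1694 0.3139]
turn [-0.     0.     0.281] shift [-0.2414  0.1256 -0.0062]
[-0.37  0.16 -0.05  1.96  0.01  1.02 -0.47]
```

Request:
jog_arm:
  increments: "0 0 0.06 -0.043 0.023 -0.001 0.07; 0 0 0.12 -0.087 0.045 -0.002 0.06; 0 0 0.18 -0.13 0.068 -0.004 0.06; 0 0 0.24 -0.174 0.09 -0.005 0.06; 0 0 0.281 -0.217 0.113 -0.006 0.06"

```text
t: 1.6
tcp_pos: [0.5574, -0.0518, 0.3198]
eef_rot: [0.811, 0.585, -0.0, -0.0]
ft_force: [1.0, 0.4, -0.8]
finger_gap: 0.06
gripper_force: 0.0
```

Request:
jog_arm:
  increments: "0 0 0 -0.015 0.01 0 0.06; 0 0 0 -0.022 0.013 0 0.06; 0 0 0 -0.022 0.013 0 0.06; 0 0 0 -0.022 0.013 0 0.06; 0 0 0 -0.022 0.013 0 0.06"

```text
t: 2.1
tcp_pos: [0.5624, -0.0726, 0.3198]
eef_rot: [0.81, 0.587, 0.0, -0.001]
ft_force: [0.6, -0.1, 0.2]
finger_gap: 0.0601
gripper_force: 0.0
```

```bash
python3 -c "
from h import *
P=st(-.093,.017,.32)
goto(P);print(robot.observe()['q'].round(2)); C=cam('wrist')
a=snapshot('wrist')[:,:,::-1].copy();cv2.imwrite('pics/w1r.png',a)
for p in(st(-.095,.017,.184),st(0,.056,.2),st(0,0,.118)):
  u=proj(C,p);print(u);cv2.circle(a,tuple(int(i) for i in u),3,(0,0,255),1)
cv2.imwrite('pics/w1.png',a)"
```

```text
t 2.1 gap 0.060136398389719584 F [ 0.6 -0.1  0.2] grip 0.0 tcp [ 0.5624 -0.0726  0.3198]
turn [-0.001 -0.001  0.009] shift [-0.0028  0.0067 -0.0002]
[-0.05  0.31  0.16  1.76 -0.06  1.08 -0.19]
[325.12910298 218.17960179]
[374.40099446 341.94704161]
[305.01888677 280.84513067]
```

View pics/w1.png

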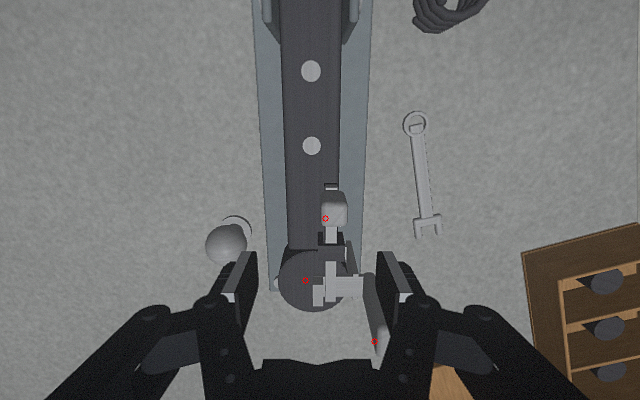

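The wrist view shows the knob's top face at about (334,214), the coupler at about (313,280) and the tab at about (383,338). All three lie about 8 px to the right of my predictions, roughly 6 mm in +y. I'll refine with masks.

```bash
python3 - <<'E'
from h import *
a=cv2.imread('pics/w1r.png'); C=cam('wrist')
g=cv2.cvtColor(a,cv2.COLOR_BGR2GRAY)
for r in(195,205,212,218,224,230): print(r,g[r,312:356:2])
print(g[184:236:2,334])
# coupler: dark disc
print("coupler row 270",g[270,264:330:3],"row 290",g[290,264:360:3])
for r in (120,160):print(r,np.flatnonzero(g[r,240:400]<80)[[0,-1]]+240)
for u,z in(((333.5,214),.184),((384,338),.2),((314,281),.118)):
    p=onz(C,u,z);q=p-O;print(p,q@D,q@Y)
for n in ('top','scene'):
    print(n,proj(cam(n),O+[0,0,.118]))
cv2.imwrite('pics/w1c.png',cv2.resize(a[170:370,260:420],None,fx=3.6,fy=3,interpolation=cv2.INTER_CUBIC))
E
```

```text
195 [ 73  72  73  78  61  68  73  71  69  77  72  68  64  66  69  75  63 116
 114 119 121 118]
205 [ 75  68  75  75  65 105 110 134 126 131 127 125 130 122 126 119 123 107
 124 113 112 119]
212 [ 75  73  70  74  64 124 132 150 145 149 149 151 149 151 150 145 144 135
 118 117 119 116]
218 [ 80  69  73  71  64 121 133 152 146 150 149 145 147 147 149 150 141 129
 116 117 113 114]
224 [ 71  73  73  71  68 116 135 146 145 141 138 144 147 146 141 143 132 107
 114 117 115 118]
230 [ 78  72  74  77  77  73  53 169 161 157 156 162 146 127 118 119 113 109
 115 116 115 116]
[ 53  59 178  57  64  69  75  68  72  82 113 137 151 152 151 149 152 145
 147 140 144 140 159 162 159 161]
coupler row 270 [138 139 115 115 112  73  71  73  69  69  70  74  76  75  76  77  71  71
  76  72  65 157] row 290 [145 137  91 108 111  87  68  67  71  70  74  73  69  78  71  75  83 148
 148 149 153 155 154 151 147 150 149 148 145 151 148 148]
120 [283 339]
160 [285 338]
[ 0.57521819 -0.07452839  0.184     ] -0.09799287996749012 0.023107507681982574
[ 0.58300966 -0.17693181  0.2       ] -0.0034557994125650015 0.06321805684127149
[ 0.53069671 -0.1633616   0.118     ] 0.00040564950041402907 0.009314503596411706
top [370.20868622 207.29846269]
scene [271.88929003 172.03821198]
```

View pics/w1c.png

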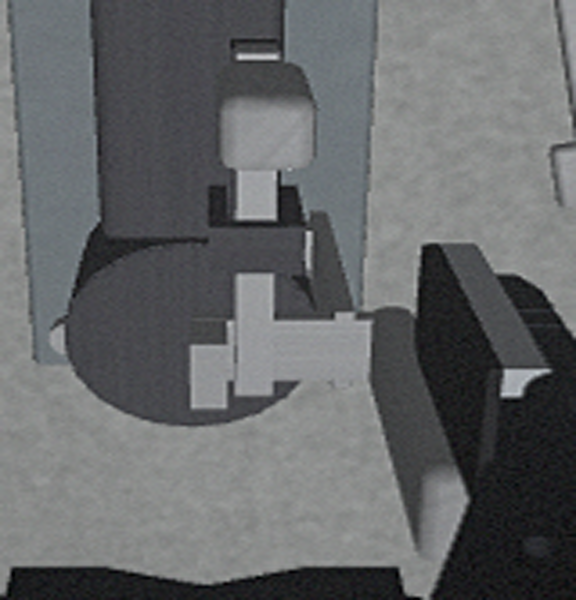

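The crop shows the knob's top face centred at wrist pixel (334,214) and the tab's top face at about (383,335). I'll shift the frame about 6 mm in +y and descend to the knob.

```bash
echo 'O=O+.0058*Y' >> h.py; python3 -c "
from h import *
goto(st(-.098,.017,.226))"
```

```text
t 2.15 gap 0.05986091041172612 F [ 0.3  0.6 -0.7] grip 0.0 tcp [ 0.5624 -0.0728  0.3199]
turn [-0.    -0.001  0.008] shift [0.0023 0.0124 0.0939]
```

Request:
jog_arm:
  increments: "0 0 0.008 0.002 0.012 0.02 0.06; 0 0 0.008 0.002 0.012 0.05 0.06; 0 0 0.008 0.002 0.012 0.08 0.06; 0 0 0.008 0.002 0.012 0.094 0.06; 0 0 0.008 0.002 0.012 0.094 0.06"

```text
t: 2.65
tcp_pos: [0.5732, -0.0756, 0.2239]
eef_rot: [0.813, 0.583, -0.002, -0.002]
ft_force: [-0.6, 0.3, -0.8]
finger_gap: 0.0601
gripper_force: 0.0
```

```bash
python3 -c "
from h import *
goto(st(-.098,.017,.226));C=cam('wrist')
print(proj(C,st(-.098,.017,.184)))
a=snapshot('wrist')[:,:,::-1].copy();cv2.imwrite('pics/w2.png',a)"
```

```text
t 2.65 gap 0.06011729930422599 F [-0.6  0.3 -0.8] grip 0.0 tcp [ 0.5732 -0.0756  0.2239]
turn [-0.004  0.001 -0.001] shift [ 0.0017  0.0012 -0.0021]
[318.69048601 296.83700842]
```

View pics/w2.png

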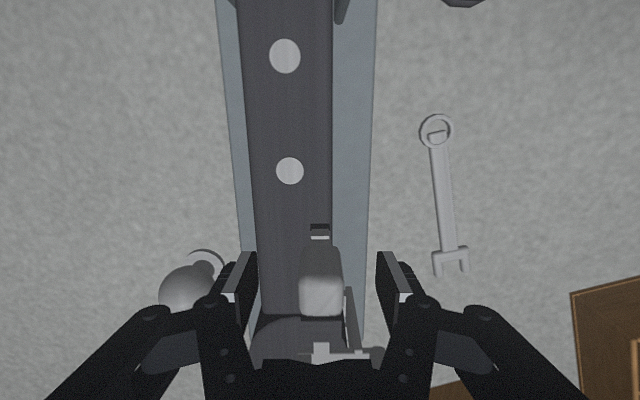

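The knob sits centred between the pads at (321,296). I'll close on it and then slide it.

Request:
jog_arm:
  increments: "0 0 0 0.002 0.001 -0.002 0.04; 0 0 0 0.002 0.001 -0.002 0.01; 0 0 0 0.002 0.001 -0.002 0.01; 0 0 0 0.002 0.001 -0.002 0.01; 0 0 0 0.002 0.001 -0.002 0.01"
  newtons: 30

```text
t: 3.2
tcp_pos: [0.5754, -0.0743, 0.2297]
eef_rot: [0.813, 0.583, -0.0, -0.001]
ft_force: [-7.8, 1.5, 9.9]
finger_gap: 0.0195
gripper_force: 30.7
```

```bash
python3 -c "
from h import *
goto(st(-.098,.017,.226))"
```

```text
t 3.2 gap 0.01949749476661508 F [-7.8  1.5  9.9] grip 30.719772577285767 tcp [ 0.5754 -0.0743  0.2297]
turn [-0.002 -0.001 -0.001] shift [-0.0003 -0.0004  0.0037]
```

Request:
jog_arm:
  increments: "0 0 0 0.008 -0.001 -0.003 0.01; 0 0 0 0.018 -0.001 -0.003 0.01; 0 0 0 0.028 -0.001 -0.003 0.01; 0 0 0 0.037 -0.001 -0.003 0.01; 0 0 0 0.043 -0.001 -0.003 0.01"

```text
t: 3.7
tcp_pos: [0.5881, -0.0347, 0.2302]
eef_rot: [0.813, 0.583, -0.002, -0.0]
ft_force: [-9.5, -13.0, -1.9]
finger_gap: 0.0196
gripper_force: 30.5
```

Request:
jog_arm:
  increments: "0 0 0 0.001 0 0 0.01; 0 0 0 0.001 0 0 0.01; 0 0 0 0.001 0 0 0.01; 0 0 0 0.001 0 0 0.01; 0 0 0 0.001 0 0 0.01"

```text
t: 4.2
tcp_pos: [0.588, -0.0349, 0.2301]
eef_rot: [0.813, 0.582, -0.002, -0.0]
ft_force: [-6.0, -7.2, -5.5]
finger_gap: 0.0195
gripper_force: 30.7
```

```bash
python3 -c "
from h import *
goto(st(-.140,.017,.226))
q=robot.observe()['tcp_pos']-O;print(q@D,q@Y)"
```

```text
t 4.2 gap 0.019455445327262722 F [-6.  -7.2 -5.5] grip 30.742112696170807 tcp [ 0.588  -0.0349  0.2301]
turn [-0.003  0.003 -0.004] shift [0.0004 0.0003 0.0041]
-0.13962203311117685 0.01675747286516134
```

Request:
jog_arm:
  increments: "0 0 0 0 0 0 0.05; 0 0 0 0 0 0 0.05; 0 0 0 0 0 -0.01 0.05; 0 0 0 0 0 -0.05 0.05; 0 0 0 0 0 -0.085 0.05"

```text
t: 4.7
tcp_pos: [0.59, -0.0324, 0.3181]
eef_rot: [0.813, 0.582, 0.001, 0.0]
ft_force: [0.8, -0.3, -0.8]
finger_gap: 0.0499
gripper_force: 0.0
```

```bash
python3 -c "
from h import *
goto(st(0,.056,.31))
C=cam('wrist');a=snapshot('wrist')[:,:,::-1].copy()
u=proj(C,st(-.140,.017,.184));print(u);cv2.circle(a,tuple(int(i) for i in u),3,(0,0,255),1)
cv2.imwrite('pics/w3.png',a)"
```

```text
t 4.7 gap 0.0499299269246835 F [ 0.8 -0.3 -0.8] grip 0.0 tcp [ 0.59   -0.0324  0.3181]
turn [ 0.001 -0.001 -0.002] shift [-0.1426  0.0384  0.008 ]
[314.33383315 221.4831293 ]
```

View pics/w3.png

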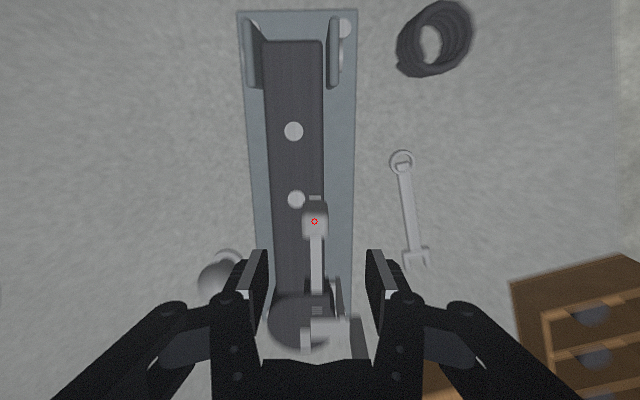

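The keeper knob is fully back at (314,221), as predicted. Next I'll move over the tab.

Request:
jog_arm:
  increments: "0 0 0 -0.03 0.008 0 0.06; 0 0 0 -0.07 0.019 0 0.06; 0 0 0 -0.11 0.03 0 0.06; 0 0 0 -0.135 0.037 0 0.06; 0 0 0 -0.143 0.039 0 0.06"

```text
t: 5.25
tcp_pos: [0.5803, -0.1852, 0.3174]
eef_rot: [0.815, 0.58, 0.0, 0.002]
ft_force: [-0.3, -0.8, 0.1]
finger_gap: 0.0602
gripper_force: 0.0
```

Request:
jog_arm:
  increments: "0 0 0 0 0 0 0.06; 0 0 0 0 0 0 0.06; 0 0 0 0 0 0 0.06; 0 0 0 0 0 0 0.06; 0 0 0 0 0 0 0.06"

```text
t: 5.75
tcp_pos: [0.5806, -0.1799, 0.3159]
eef_rot: [0.813, 0.583, 0.0, -0.0]
ft_force: [-0.4, 0.1, -0.2]
finger_gap: 0.06
gripper_force: 0.0
```

```bash
python3 -c "
from h import *
goto(st(0,.056,.229))
C=cam('wrist');a=snapshot('wrist')[:,:,::-1].copy()
u=proj(C,st(0,.056,.2));print(u);cv2.circle(a,tuple(int(i) for i in u),3,(0,0,255),1)
cv2.imwrite('pics/w4.png',a)"
```

```text
t 5.75 gap 0.05996693598646478 F [-0.4  0.1 -0.2] grip 0.0 tcp [ 0.5806 -0.1799  0.3159]
turn [-0.    -0.    -0.001] shift [ 0.0001 -0.0001  0.0869]
[315.5163338  227.98979091]
```

View pics/w4.png

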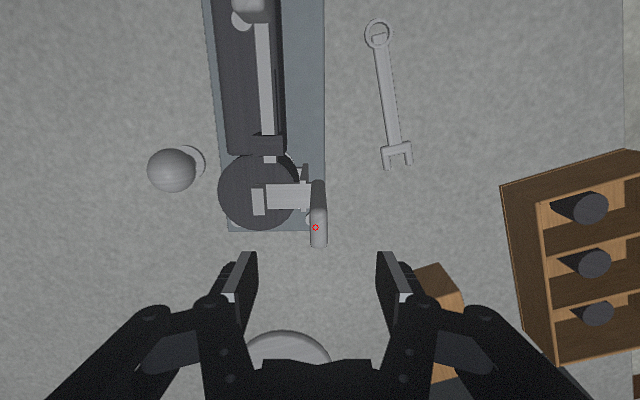

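The tab's top face is at (318,229), centred between the pads to within 2 mm. I'll descend and grip.

Request:
jog_arm:
  increments: "0 0 0 0 0.0015 0.02 0.06; 0 0 0 0 0.0015 0.05 0.06; 0 0 0 0 0.0015 0.075 0.06; 0 0 0 0 0.0015 0.087 0.06; 0 0 0 0 0.0015 0.087 0.06"

```text
t: 6.3
tcp_pos: [0.5807, -0.1811, 0.227]
eef_rot: [0.813, 0.582, -0.001, -0.001]
ft_force: [0.4, 0.9, -0.1]
finger_gap: 0.0598
gripper_force: 0.0
```

Request:
jog_arm:
  increments: "0 0 0 0 0 0 0.03; 0 0 0 0 0 0 0.0; 0 0 0 0 0 0 0.0; 0 0 0 0 0 0 0.0; 0 0 0 0 0 0 0.0"
  newtons: 70

```text
t: 6.8
tcp_pos: [0.5817, -0.1815, 0.2303]
eef_rot: [0.813, 0.583, 0.0, 0.0]
ft_force: [-3.5, 1.4, 5.7]
finger_gap: 0.0116
gripper_force: 68.0
```

```bash
python3 -c "
from h import *
goto(st(0,.056,.229))"
```

```text
t 6.8 gap 0.011563628804642408 F [-3.5  1.4  5.7] grip 67.98939228057861 tcp [ 0.5817 -0.1815  0.2303]
turn [ 0.     0.    -0.001] shift [ 0.0013 -0.0016  0.0013]
```

Request:
jog_arm:
  increments: "0 0 0 0 0.004 0 0; 0 0 0 0 0.008 0 0; 0 0 0 0 0.012 0 0; 0 0 0 0 0.016 0 0; 0 0 0 0 0.018 0 0"

```text
t: 7.3
tcp_pos: [0.5974, -0.1867, 0.2302]
eef_rot: [0.813, 0.583, -0.001, -0.002]
ft_force: [-10.4, 3.0, 11.2]
finger_gap: 0.0112
gripper_force: 68.8
```

Request:
jog_arm:
  increments: "0 0 0 0 0 0 0; 0 0 0 0 0 0 0; 0 0 0 0 0 0 0; 0 0 0 0 0 0 0; 0 0 0 0 0 0 0"

```text
t: 7.8
tcp_pos: [0.597, -0.1866, 0.2302]
eef_rot: [0.813, 0.583, -0.001, -0.002]
ft_force: [-9.9, 3.9, 9.6]
finger_gap: 0.011
gripper_force: 68.7
```

```bash
python3 -c "
from h import *
goto(st(0,.056,.229));s=robot.observe();q=s['tcp_pos']-O;print(q@D,q@Y,s['ft_force']@Y)
# arc of TCP about hinge
h=.14
p=np.array([.260,.2303-.09])
for th in(.05,.1,.15,.2,.25,.3,.35,.38):
  c,n=np.cos(th),np.sin(th);print(th,'tool x',round(-(c*p[0]-n*p[1]-p[0]),4),'z',round(-(n*p[0]+c*p[1]-p[1]),4),'coupler',.09+.26*n-.015*c)
"
```

```text
t 7.8 gap 0.010974703477776938 F [-9.9  3.9  9.6] grip 68.73743176460266 tcp [ 0.597  -0.1866  0.2302]
turn [-0.004 -0.    -0.001] shift [ 0.0012 -0.0178  0.0013]
0.0011819131245722992 0.073793210921485 -10.587877288655811
0.05 tool x 0.0073 z -0.0128 coupler 0.08801333010445188
0.1 tool x 0.0153 z -0.0253 coupler 0.10103162584900494
0.15 tool x 0.0239 z -0.0373 coupler 0.11402234827409516
0.2 tool x 0.0331 z -0.0489 coupler 0.1269530273390973
0.25 tool x 0.0428 z -0.06 coupler 0.13979134308051627
0.3 tool x 0.0531 z -0.0706 coupler 0.1525052063950642
0.35 tool x 0.0639 z -0.0806 coupler 0.16506283924570667
0.38 tool x 0.0706 z -0.0864 coupler 0.17250935251372787
```

The latch is pulled about 16 mm with the coupler still down. Now I'll lift along the hinge arc.

Request:
jog_arm:
  increments: "0 -0.03 0 0.004 0.001 -0.009 0; 0 -0.06 0 0.009 0.001 -0.017 0; 0 -0.09 0 0.014 0.001 -0.025 0; 0 -0.12 0 0.0185 0.001 -0.032 0; 0 -0.15 0 0.024 0.001 -0.039 0"

```text
t: 8.3
tcp_pos: [0.6039, -0.1642, 0.2664]
eef_rot: [0.81, 0.581, -0.064, 0.041]
ft_force: [-9.8, 1.9, -3.6]
finger_gap: 0.0114
gripper_force: 69.9
```

```bash
cat > l.py <<'E'
from h import *
s=robot.observe();q=s['tcp_pos']-O;print(q@D,q@Y,s['ft_force']@D,s['ft_force']@Y)
r=.26+q@D; print("tilt from pos",np.arctan2(q[2]-.09,r)*-1+np.arctan2(.1403,.2612))
T=R.from_quat(s['eef_rot']).as_matrix();print("tool tilt",np.arcsin(-T[:,2]@D), "radius",np.hypot(r+0,q[2]-.09),np.hypot(.2612,.1403))
for th in (.15,.2,.25,.3,.36):
  a=np.arctan2(.1403,.2612)+th; rr=np.hypot(.2612,.1403); goto(st(-.26+rr*np.cos(a),.074,.09+rr*np.sin(a)),th)
E
python3 l.py
```

```text
-0.02221235476620171 0.07312752722793796 1.382451525068563 -9.887566354664061
tilt from pos -0.14532595224014655
tool tilt -0.15229979807382327 radius 0.2960702802422304 0.2964954131179772
t 8.3 gap 0.011382778941356466 F [-9.8  1.9 -3.6] grip 69.91479635238647 tcp [ 0.6039 -0.1642  0.2664]
turn [-0.009  0.002 -0.001] shift [ 0.0003  0.0009 -0.0014]
t 8.3 gap 0.011382778941356466 F [-9.8  1.9 -3.6] grip 69.91479635238647 tcp [ 0.6039 -0.1642  0.2664]
turn [-0.009 -0.048 -0.001] shift [ 0.0076  0.0007 -0.0143]
t 8.3 gap 0.011382778941356466 F [-9.8  1.9 -3.6] grip 69.91479635238647 tcp [ 0.6039 -0.1642  0.2664]
turn [-0.009 -0.098 -0.001] shift [ 0.0155  0.0006 -0.0268]
t 8.3 gap 0.011382778941356466 F [-9.8  1.9 -3.6] grip 69.91479635238647 tcp [ 0.6039 -0.1642  0.2664]
turn [-0.009 -0.148 -0.001] shift [ 0.0241  0.0005 -0.0389]
t 8.3 gap 0.011382778941356466 F [-9.8  1.9 -3.6] grip 69.91479635238647 tcp [ 0.6039 -0.1642  0.2664]
turn [-0.009 -0.208 -0.   ] shift [ 0.0351  0.0003 -0.0529]
```

Request:
jog_arm:
  increments: "0 -0.03 0 0.0043 0 -0.0078 0; 0 -0.06 0 0.009 0 -0.0155 0; 0 -0.09 0 0.0138 0 -0.023 0; 0 -0.12 0 0.0188 0 -0.0304 0; 0 -0.15 0 0.024 0 -0.0375 0"

```text
t: 8.8
tcp_pos: [0.6137, -0.1366, 0.3002]
eef_rot: [0.804, 0.576, -0.125, 0.085]
ft_force: [-10.8, 2.1, -2.1]
finger_gap: 0.0111
gripper_force: 70.0
```

Request:
jog_arm:
  increments: "0 -0.02 0 0.0028 0 -0.0052 0; 0 -0.04 0 0.0058 0 -0.0104 0; 0 -0.06 0 0.009 0 -0.0155 0; 0 -0.07 0 0.0105 0 -0.018 0; 0 -0.07 0 0.0105 0 -0.018 0"

```text
t: 9.3
tcp_pos: [0.619, -0.1221, 0.3144]
eef_rot: [0.799, 0.573, -0.153, 0.105]
ft_force: [-11.8, 1.4, -2.1]
finger_gap: 0.0112
gripper_force: 69.7
```

Request:
jog_arm:
  increments: "0 0 0 0 0 0 0; 0 0 0 0 0 0 0; 0 0 0 0 0 0 0; 0 0 0 0 0 0 0; 0 0 0 0 0 0 0"

```text
t: 9.8
tcp_pos: [0.6187, -0.1224, 0.3142]
eef_rot: [0.799, 0.572, -0.152, 0.104]
ft_force: [-10.6, 1.2, -1.8]
finger_gap: 0.0115
gripper_force: 70.0
```

```bash
python3 l.py|head -3; python3 -c "
from h import *
cv2.imwrite('pics/s5.png',cv2.resize(snapshot('scene')[130:290,160:380,::-1],None,fx=3,fy=3,interpolation=cv2.INTER_CUBIC))"
```

```text
-0.06656260138956539 0.07382894605664314 2.30050644427489 -10.430312930672372
tilt from pos -0.3659026358802834
tool tilt -0.3712826866433903 radius 0.29607723793635254 0.2964954131179772
```

View pics/s5.png

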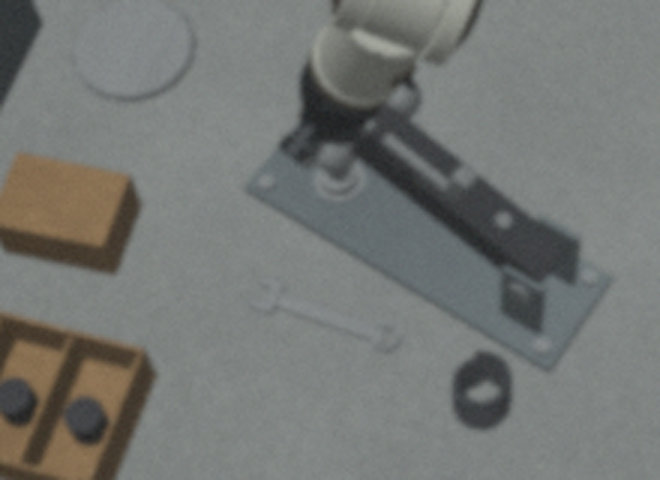

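The picture shows the tongue raised, with the bare ball visible at (335,165) and the knob still back at (463,175). The coupler is about 9 cm up and the arm is at rest.

```bash
python3 -c "
from station import job
print(job.hand_in())"
```

```text
the job is handed in; nothing more can be done
None
```

I slid the keeper fully back, pulled the latch about 16 mm, and handed in with the gripper holding the tongue at rest, the coupler about 9 cm above where it sat (worked out from the arm's pose); no verdict was returned.

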